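Hold a buggy's nose down on the ride-height block

ROBOT

A 6-joint arm with a two-finger parallel gripper is mounted at the origin on the work surface. World frame = base frame: x ahead of the robot, y to its left, z up, the work surface at z = 0. Lengths are in m, angles in rad, forces in N, time in s.
With the tool pointing down it reaches from about 0.35 to 0.875 m from the base axis. Payload 4.2 kg.
Tool frame: the origin (TCP) lies midway between the tips of the shut fingers; the grasp point (between the pads) lies behind it (ctrl.pinch_z is the z of the grasp point in the tool frame, in m); z points along the fingers, y is the line along which they close (so a half turn about z gives the same grasp; the last joint's range is limited). The gripper opens to 85 mm and grips with 20 to 120 N. Pads are 22 mm wide; open, the fingers measure 114 mm over their backs; the gripper's body (76 mm by 85 mm) begins 54 mm behind the grasp point. The pads swing forward as they close: fully open they stand 13 mm farther back than shut.
Start: joints at [-1.089, 0.385, 0.008, 0, -1.194, -0.259], TCP at [0.138, -0.61, 0.231] pointing down, gripper open.
Joint ranges: [-3.14, 3.14], [-1.21, 2.06], [-1.07, 1.41], [-3.16, 2.05], [-2.99, -0.16], [-3.1, 3.1]. Speed limits (rad/s): [2.79, 2.79, 3.14, 3.14, 3.14, 3.14].

INTERFACE

Orientations are given as a rotation vector (axis times angle).
In Python, from station import ctrl, optics, hand_in, nets gives the robot as it stands.
- The arm moves only by the shell command python3 -m jog 'ROWS'. ROWS is JSON, a list of rows, each a list of 5 numbers: the shift along the tool's x, y, z each as a share of 0.1 m, from -1 to 1, then the turn about the tool's z as a share of 180 degrees, from -1 to 1, then the closure, from 0 (fully open) to 1 (shut). A call has 1 to 12 rows; each row shifts and turns the commanded pose from where the row before left it, along the tool's axes as they then stand; what a row does not reach is not made up. A row lasts 1/8 s, in which the tool goes at most 62.5 mm and 10.7 degrees, less where a joint would pass 70% of its speed; a pose out of reach is approached as far as the arm can. A call with a number of a shift or a turn outside -1 to 1 is refused whole. A call with a gripper value outside its range is refused whole. The fingers move at their own pace and stop on an object; the grip force is fixed at half the most. Time passes only in rows, so rows that do not move let the fingers close. It gives the time, the measured TCP pose, the force, the opening and the grip force at its end, in the units of the state.
- ctrl.get_obs(): the state, without advancing time (a new reading comes with each control period).
- optics.camera(name): name is "side" or "top" or "wrist"; returns (picture, depth): 400x640x3 uint8, red, green, blue; 400x640 float32, m along the optical axis (not along the pixel's ray), 0 where there is no reading.
- optics.camera_params(name): a dict with "camera_matrix" (3x3 intrinsics, pixels), "T" (4x4, takes a point from camera to world coordinates). Camera axes: x right, y down, z forward; pixel columns grow to the right and rows downward; lengths in m; the calibration is good to about 2 mm. A picture is of the moment at which its call begins: read the wrist's pose just before it. camera_params takes no time and is no camera call; for the wrist camera it gives the pose at the moment of the call.
- hand_in(): hands the job in; it is judged then, once.
Trained networks look in the newest picture that a camera, given by its name, has taken for a name from the list of things; names that differ only in an ending like _2 or _b are one class to them, and where a whole thing is asked for, a point or a joint stands for the part that bears it (a point fixed in the world has none). Each returns a list of dicts, best first, with "conf" (0 to 1); they miss things now and then, are a little off and sometimes report something else, mostly with a low value. They report only what shows in the picture. A call takes as long as a camera call. They do not tell look-alikes from the thing itself.
- nets.outline_of(camera, name): "mask" (400x640 bool, what is visible of it) and "xy" ([column, row] as shares, 0 to 1, of the picture: columns of its width, rows of its height, amid what is visible of it).
- nets.tip_of(camera, name): "xy" ([column, row] as shares, 0 to 1, of the picture: columns of its width, rows of its height: a listed point, or the origin of a listed thing).
The state is a dict: "clock": time; "q": joint angles; "qd": joint speeds; "joint_torque": joint torques, N m; "tool_pos": TCP position; "ee_rot": TCP orientation; "contact_force": force on the tool from outside, world axes, zero at the start; "moment": the same for the moment, N m; "grip_width": opening from 0.0 (shut) to 1.0 (fully open); "grasp_force": force on a finger pad.
Only numpy, scipy, OpenCV 4.12 (cv2) and the standard library are available. Lean on these libraries where they do the work, as an engineer would, in place of code of your own. Each camera call takes 0.05 s, during which the arm holds its last target. There are 200 camera calls.

TASK

Bring the buggy to bump height for a camber reading: lay the blue gauge block flat on the setup board with about a third of its length squarely under the middle of the chassis plate's front edge, and let go of it. Then press the nose down (the aluminium front deck is the place to push) until you feel the chassis seat on the block, and hold it there, squeezing the block lightly but surely (about 5 N, never slamming it): the program finishes while still holding. Leave the other blocks and everything else on the bench where they are.

Things in the scene. Friction and masses are not known exactly. Their poses are not given: they have to be found in the camera images.
- block_blue: ride-height gauge block, a plain BLUE anodised bar 18 mm thick (height), 120 long, 30 wide, 0.12 kg, lying flat on the table at the start; origin at the centre of its underside, x along its length, z up; both ends alike. This is the one to use
- block_red: ride-height gauge block, a plain red anodised bar 14 mm thick (height), 120 long, 30 wide, 0.12 kg, lying flat on the table at the start; origin at the centre of its underside, x along its length, z up; both ends alike. Leave alone
- block_yellow: ride-height gauge block, a plain yellow anodised bar 22 mm thick (height), 120 long, 30 wide, 0.12 kg, lying flat on the table at the start; origin at the centre of its underside, x along its length, z up; both ends alike. Leave alone
- car (a point): 1/10 buggy, no body shell, nose to the robot, fixed on a grey setup board 505 x 360, 6 mm thick. Origin on the board's TOP (6 mm above the table) midway under the front axle; +x to the car's REAR, +y to the left seen from the robot, z up. Board spans x -160 to +345, y +-180. Tyres 80 high; rear axle at x 275; 174 mm clear between front tyres. A camber gauge 82 high stands outside the -y one
- chassis: sprung part of the car (black plate, bumper, deck, towers, motor), pitching about the rear axle; origin on the front axle line (40 mm above car), axes as car at rest. Plate underside flat, 30 mm above the board at rest. Foam bumper on the plate's nose: front face at car x -54, top 57 mm above the board. Black front shock tower at car x -18, 84 wide, 111 high
- nose (a point): centre of the lower front edge of the chassis plate (car x -55, 30 mm above the board at rest; plate 70 mm wide here). The block goes under this edge from the front, along car x, between the front tyres. When the nose is seated on the 18 mm block this edge is 18 mm above the board: 12 mm lower than at rest (which varies by 1 mm from car to car)
- deck (a point): centre of the upper face of the bare aluminium front deck (84 along car x, 46 wide, flat; car x +52, 66 mm above the board at rest), free above: the place to press down. Springs: about 1.2 N per mm here. The nose seats on the 18 mm block after 8 mm here, at about 10 N (+-1.5); from there it is much stiffer (4 N per mm or more), and 2/3 of any further push squeezes the block. Bump stop at 17 mm
- spare_wheel: spare wheel lying flat, 80 mm across, 34 high; origin under its centre. Leave alone
- battery: black and orange battery pack, 138 x 47 x 25 mm; origin under its centre. Leave alone
- shock_oil: small clear bottle with red cap, 34 mm across, 85 high; origin under its centre. Leave alone
- grease_tub: white round tub, 76 mm across, 45 high; origin under its centre. Leave alone
- hex_driver: hex driver with red handle, 180 mm long, lying; leave alone
Not all that is in view belongs to the job. There is more than one size of the block_blue; the one meant has the size given above.

How it is judged:
On the way, in this order (a step that is already met when the one before it is completed fails the run):
1. the blue block lies flat on the board, squarely under the nose edge, let go, with the chassis not yet pressed (x of block_blue in the frame of car between -0.1 and -0.05 m and y of block_blue in the frame of car between -0.02 and 0.02 m and z of block_blue in the frame of car between -0.003 and 0.003 m and angle between block_blue's own z axis and vertical below 0.06 rad and angle between the x axis of block_blue and the x axis of car, either way round below 0.22 rad and contact force between each of the arm, the fingers and block_blue below 0.2 N and height (world z) of nose above 0.031 m), for 0.2 s.
2. the chassis is pressed down on the block and seated (x of block_blue in the frame of car between -0.1 and -0.05 m and y of block_blue in the frame of car between -0.02 and 0.02 m and z of block_blue in the frame of car between -0.003 and 0.003 m and angle between block_blue's own z axis and vertical below 0.06 rad and angle between the x axis of block_blue and the x axis of car, either way round below 0.22 rad and contact force between each of the arm, the fingers and block_blue below 0.2 N and contact force between chassis and block_blue between 1.5 and 15 N and contact force between the fingers and chassis above 5 N and height (world z) of nose between 0.022 and 0.026 m), for 0.2 s.
At the end, for the whole second after the job is handed in: The gripper holds the nose pressed (over 5 N): nose edge 16 to 20 mm above the board, block squeezed with 1.5 to 15 N; block untouched, flat on the board, 15 to 65 mm under the nose edge, within 20 mm and 0.22 rad of the car's centre line; the rest within 20 mm of their starts, all at rest (all of step 2 and linear speed of each of chassis, block_blue below 0.01 m/s and distance of each of block_red, block_yellow, spare_wheel, battery, shock_oil, grease_tub, hex_driver from where it was at the start of the episode below 0.02 m); the arm keeps its last pose, push and grip.
It fails at once if the chassis is slammed or forced on the block (over 30 N) (contact force between chassis and block_blue above 30 N).
It fails at once if another block is disturbed (moved over 20 mm) (distance of any of block_red, block_yellow from where it was at the start of the episode above 0.02 m).
It fails at once if a bystander is disturbed (moved over 20 mm) (distance of any of spare_wheel, battery, shock_oil, grease_tub, hex_driver from where it was at the start of the episode above 0.02 m).
It also fails if it takes over 67 s, if anything falls off the work surface, if the arm or the gripper's body presses on something with over 40 N, if the wrist force passes 120 N, or if a joint passes its speed limit or range.

## Working session

There is one attempt and no reset: what is moved stays moved. The work goes in short steps, Python scripts to look and compute and a shell command to move; the robot and the scene stay as the last step left them, time stands still between calls to the robot, and variables do not carry over. Pictures are saved under pics/ and viewed, at most 10 in all, crops included, and the job is handed in when it is done.

```bash
ls; mkdir -p pics; cat > h.py <<'E'
import numpy as np,cv2
from station import ctrl,optics,nets
def px2w(cam,u,v,d,P=None):
    P=P or optics.camera_params(cam);K=np.array(P["camera_matrix"]);T=np.array(P["T"])
    p=np.array([(u-K[0,2])*d/K[0,0],(v-K[1,2])*d/K[1,1],d]);return T[:3,:3]@p+T[:3,3]
def cloud(cam,depth,P=None):
    P=P or optics.camera_params(cam);K=np.array(P["camera_matrix"]);T=np.array(P["T"])
    v,u=np.mgrid[:400,:640];p=np.stack([(u-K[0,2])*depth/K[0,0],(v-K[1,2])*depth/K[1,1],depth],-1)
    return p@T[:3,:3].T+T[:3,3]
def save(n,im,f=1):cv2.imwrite(n,cv2.resize(im[:,:,::-1],None,fx=f,fy=f))
E
python3 - <<'E'
from h import *
a,d=optics.camera("top");s,e=optics.camera("side")
save("pics/both.png",np.vstack([a,s]),.75)
C=cloud("top",d);np.save("top.npy",C)
print(ctrl.get_obs(),ctrl.pinch_z)
print(optics.camera_params("top"),optics.camera_params("side"))
for n in["block_blue","block_red","block_yellow","hex_driver"]:
    for r in nets.outline_of("top",n)[:4]:
        m=r["mask"]&(d>0);p=C[m];x,y=r["xy"]
        print(n,round(r["conf"],2),round(x*640),round(y*400),m.sum(),np.median(p,0).round(3),cv2.minAreaRect(p[:,:2].astype(np.float32)*1000))
for n in["car","nose","deck"]:
    for r in nets.tip_of("top",n)[:2]:
        x,y=r["xy"];u,v=round(x*640),round(y*400);print(n,r["conf"],u,v,C[v,u])
E
```

```text
pics
{'clock': 0.1, 'q': array([-1.08940678e+00,  3.85463203e-01,  6.75911643e-03, -4.50463632e-04,
       -1.19396401e+00, -2.58601289e-01]), 'qd': array([-9.12936301e-04, -2.00411826e-03,  1.23050516e-03,  2.68678997e-03,
        1.37248596e-03,  1.16379082e-05]), 'joint_torque': array([-3.95503901e-05, -3.93320632e+01,  1.88931334e+01,  4.19791058e+00,
       -2.54652346e-03,  4.43163884e-06]), 'tool_pos': array([ 0.13800297, -0.60904472,  0.23033727]), 'ee_rot': array([ 3.48940328e-01, -3.12186422e+00, -2.97876553e-03]), 'contact_force': array([ 0.13394833,  0.16632562, -0.46207528]), 'moment': array([-0.01104416,  0.00092342,  0.0417211 ]), 'grasp_force': 0.0, 'grip_width': 1.0006760351568442} -0.0187
{'camera_matrix': array([[385.01198621,   0.        , 318.06065121],
       [  0.        , 385.01198621, 201.52384006],
       [  0.        ,   0.        ,   1.        ]]), 'T': array([[-1.32018718e-03, -9.95312366e-01,  9.67034162e-02,
         3.91925318e-01],
       [-9.99966088e-01,  5.27852714e-04, -8.21857291e-03,
        -3.94214572e-02],
       [ 8.12900209e-03, -9.67109868
[... 1072 characters left out ...]
5.6427917480469), (129.95274353027344, 37.227413177490234), 78.35718536376953)
block_yellow 0.8 199 181 369 [0.586 0.337 0.021] ((590.1507568359375, 340.23956298828125), (37.38207244873047, 120.0824203491211), 7.289155006408691)
block_yellow 0.65 444 244 512 [ 0.375 -0.476  0.032] ((376.9908752441406, -483.6439514160156), (81.75711059570312, 87.75188446044922), 12.679330825805664)
hex_driver 0.73 158 241 263 [0.389 0.488 0.022] ((421.2452087402344, 489.55072021484375), (170.11663818359375, 25.311452865600586), 2.380290985107422)
car 0.75 325 175 [ 0.59879102 -0.0723177   0.06813331]
nose 0.7 326 176 [ 0.59565366 -0.07558565  0.06721826]
deck 0.64 325 150 [ 0.68145772 -0.0725622   0.06846984]
```

View pics/both.png

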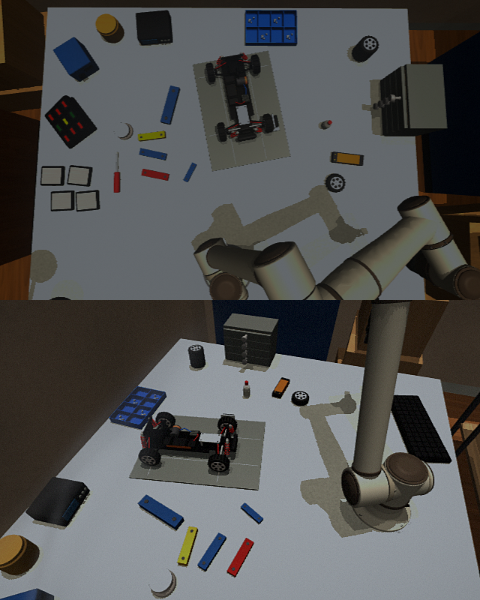

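The montage shows three blue bars: top px (202,207), about 120x30x18; (227,141), bigger; and (252,228), smaller at about 86 mm. There is also a blue tray at about (360,37). The one at (202,207) fits the description. Next I'll check it close up and fit the board.

```bash
python3 - <<'E'
from h import *
a,d=optics.camera("top");C=cloud("top",d)
P=optics.camera_params("top");K=P["camera_matrix"];T=P["T"]
def plane(uv,z):
    uv=np.atleast_2d(uv).astype(float);r=np.c_[(uv[:,0]-K[0,2])/K[0,0],(uv[:,1]-K[1,2])/K[1,1],np.ones(len(uv))]@T[:3,:3].T
    return (T[:3,3]+r*((z-T[2,3])/r[:,2])[:,None])[:,:2]
hsv=cv2.cvtColor(a,cv2.COLOR_RGB2HSV)
# blue bars
m=((hsv[...,0]>95)&(hsv[...,0]<125)&(hsv[...,1]>130)).astype(np.uint8)
n,l,st,ce=cv2.connectedComponentsWithStats(m)
for i in range(1,n):
    if 60<st[i,4]<1500:
        v,u=np.where(l==i);z=np.percentile(C[v,u,2],60);q=plane(np.c_[u,v],z).astype(np.float32)*1000
        print("blue",ce[i].round(),st[i,4],"z",z.round(4),cv2.minAreaRect(q))
# board: sample colour
for p in[(290,210),(300,200),(350,200),(240,200)]:print(p,a[p[1],p[0]],hsv[p[1],p[0]],C[p[1],p[0]].round(4))
ref=a[205,310].astype(int);m=(np.abs(a.astype(int)-ref).max(2)<22).astype(np.uint8);m[:, :250]=0;m[:,400:]=0;m[:60]=0;m[235:]=0
n,l,st,ce=cv2.connectedComponentsWithStats(m);i=l[205,310];v,u=np.where(l==i)
h=cv2.convexHull(plane(np.c_[u,v],.006).astype(np.float32)*1000);print("board",st[i],cv2.minAreaRect(h),cv2.boxPoints(cv2.minAreaRect(h)))
for nm in["deck","nose","chassis"]:
    for r in nets.outline_of("top",nm)[:1]+nets.outline_of("top","car")[:1]:print(nm,r["conf"],np.array(r["xy"])*[640,400],r["mask"].sum())
o=a.copy();o[l==i]=o[l==i]//2+np.array([0,90,0],np.uint8)
save("pics/crop.png",np.hstack([o[60:240,190:400]]),3)
E
```

```text
blue [96. 74.] 1376 z 0.0904 ((918.611328125, 667.2543334960938), (163.52377319335938, 111.59432983398438), 34.342647552490234)
blue [226. 139.] 595 z 0.0266 ((728.8538818359375, 260.25823974609375), (42.59420394897461, 170.8775177001953), 76.14826202392578)
blue [204. 205.] 294 z 0.0184 ((505.3811950683594, 333.583984375), (119.08644104003906, 29.087045669555664), 77.7074966430664)
blue [253. 229.] 153 z 0.0138 ((423.7298889160156, 167.50035095214844), (19.586645126342773, 86.085693359375), 64.05192565917969)
(290, 210) [81 82 74] [34 25 82] [ 4.899e-01  4.520e-02 -2.000e-04]
(300, 200) [81 81 73] [30 25 81] [0.5235 0.0111 0.0051]
(350, 200) [85 85 76] [30 27 85] [ 0.5233 -0.1585  0.0066]
(240, 200) [ 99 104 108] [103  21 108] [ 0.5244  0.216  -0.0032]
board [ 257   67  131  162 9399] ((710.5667724609375, -59.465087890625), (507.0818176269531, 365.2651672363281), 10.894871711730957) [[ 427.07684   71.95451]
 [ 496.1147  -286.727  ]
 [ 994.0567  -190.88469]
 [ 925.01886  167.79681]]
deck 0.83 [320.896 124.   ] 3529
deck 0.56 [321.216 151.32 ] 15166
nose 0.74 [321.792 123.08 ] 3415
nose 0.56 [321.216 151.32 ] 15166
chassis 0.92 [321.024 124.2  ] 3753
chassis 0.56 [321.216 151.32 ] 15166
```

View pics/crop.png

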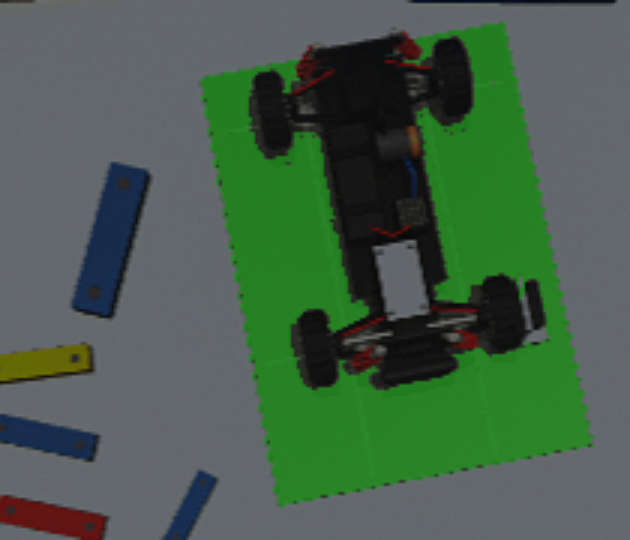

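The crop confirms it: the middle blue bar (crop px ~45,437) lies between yellow and red, and its size matches. The green overlay fits the board exactly, giving car yaw 10.9° and origin at about (0.620,-0.077). I'll write a helper that converts world targets to tool-axis shares, then turn and move.

```bash
cat >> h.py <<'E'
from scipy.spatial.transform import Rotation as R
def go(x,y,z,yaw):
    o=ctrl.get_obs();M=R.from_rotvec(o["ee_rot"]).as_matrix();e=np.array([x,y,z])-o["tool_pos"]
    y0=np.degrees(np.arctan2(M[1,1],M[0,1]));t=(yaw-y0+180)%360-180
    print("t",round(o["clock"],2),"yaw",y0.round(2),"tilt z",M[:,2].round(3),"share total",(M.T@e*10).round(3),"turn share (do last)",(-t/180).round(4),"F",o["contact_force"].round(1))
CO=np.array([.6197,-.0770]);a=np.radians(10.9);cx=np.array([np.cos(a),np.sin(a)]);cy=np.array([-cx[1],cx[0]])
def car(x,y=0):return CO+cx*x+cy*y
E
python3 -m jog '[[0,0,0,-0.052,0],[0,0,0,-0.052,0],[0,0,0,-0.052,0],[0,0,0,-0.052,0],[0,0,0,-0.052,0],[0,0,0,-0.052,0],[0,0,0,-0.048,0]]'
python3 -c "from h import *;go(.497,.2945,.15,167.7)"
```

```text
clock: 1.68
tool_pos: [0.1381, -0.6095, 0.2313]
ee_rot: [-1.974, 2.444, 0.0]
contact_force: [0.3, -0.5, 1.1]
grip_width: 1.002
grasp_force: 0.0
t 1.68 yaw 167.86 tilt z [-0.  0. -1.] share total [-9.593 -1.607  0.813] turn share (do last) 0.0009 F [ 0.3 -0.5  1.1]
```

```bash
python3 -m jog '[[-0.13,-0.58,0,0,0],[-0.13,-0.58,0,0,0],[-0.13,-0.58,0,0,0],[-0.13,-0.58,0,0,0],[-0.13,-0.58,0,0,0],[-0.13,-0.58,0,0,0],[-0.5,0.109,0,0,0.4],[-0.5,0.109,0,0,0.4],[-0.5,0.109,0,0,0.4],[-0.5,0.109,0,0,0.4],[-0.5,0.109,0,0,0.4],[-0.5,0.109,0,0,0.4]]'
python3 -m jog '[[-0.5,0.109,0,0,0.4],[-0.5,0.109,0,0,0.4],[-0.5,0.109,0,0,0.4],[-0.5,0.109,0,0,0.4],[-0.5,0.109,0,0,0.4],[-0.5,0.109,0,0,0.4],[-0.5,0.109,0,0,0.4],[-0.5,0.109,0,0,0.4],[-0.5,0.109,0,0,0.4],[-0.5,0.109,0,0,0.4],[-0.5,0.109,0,0,0.4],[0,0,0,0,0.4]]'
python3 - <<'E'
from h import *
go(.497,.2945,.10,167.7)
P=optics.camera_params("wrist");w,d=optics.camera("wrist");C=cloud("wrist",d,P)
hsv=cv2.cvtColor(w,cv2.COLOR_RGB2HSV)
m=((hsv[...,0]>95)&(hsv[...,0]<125)&(hsv[...,1]>130)).astype(np.uint8)
n,l,st,ce=cv2.connectedComponentsWithStats(m)
for i in range(1,n):
    if st[i,4]>300:
        p=C[(l==i)&(d>0)];p=p[(p[:,2]>.012)];print(ce[i],st[i],np.median(p,0).round(4),cv2.minAreaRect((p[:,:2]*1000).astype(np.float32)))
save("pics/w1.png",w)
E
```

```text
clock: 3.18
tool_pos: [0.4954, -0.2996, 0.2315]
ee_rot: [-1.968, 2.449, -0.001]
contact_force: [0.6, -0.2, 0.2]
grip_width: 0.606
grasp_force: 0.0
clock: 4.68
tool_pos: [0.4967, 0.2647, 0.2309]
ee_rot: [-1.973, 2.445, 0.0]
contact_force: [0.2, -0.2, -0.4]
grip_width: 0.601
grasp_force: 0.0
t 4.67 yaw 167.79 tilt z [ 0.  0. -1.] share total [-0.291  0.06   1.309] turn share (do last) 0.0005 F [ 0.2 -0.2 -0.4]
[373.80916745  55.27315248] [ 327   32   95   47 2138] [0.4267 0.1698 0.0134] ((425.8330383300781, 170.2316436767578), (21.317699432373047, 86.44338989257812), 63.68568801879883)
[326.58352849 230.97111632] [ 314  179   27  106 2562] [0.5056 0.3312 0.0182] ((505.9747314453125, 335.2419128417969), (118.10466766357422, 27.328630447387695), 77.56417083740234)
[102.34274874 213.38898257] [  11  191  180   47 7116] [0.7263 0.2613 0.0262] ((729.2935180664062, 262.76788330078125), (42.25747299194336, 172.5251922607422), 76.25902557373047)
```

View pics/w1.png

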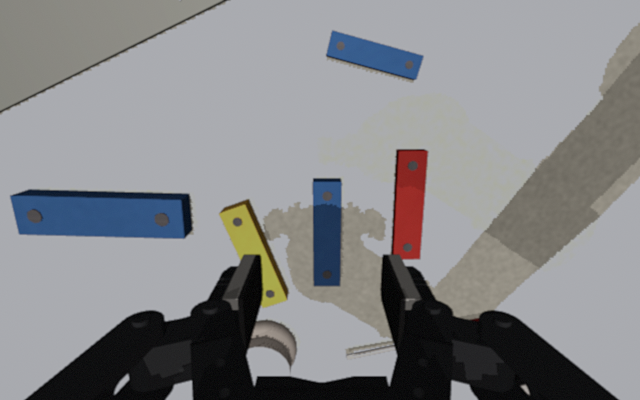

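Wrist view: the blue block is centred at (327,231) between yellow (255,250) and red (411,205), and it agrees with the top view to 1–2 mm. I'll grip 40 mm from its centre, at the end nearer the robot's right (smaller y).

```bash
python3 -m jog '[[-0.3,0.06,0.3,0,0.4],[0,0,0.4,0,0.4],[0,0,0.4,0,0.4],[0,0,0.4,0,0.4],[0,0,0.4,0,0.4],[0,0,0,0,0.4]]'
python3 -c "from h import *;go(.4974,.2952,.002,167.6)"
```

```text
clock: 5.48
tool_pos: [0.4959, 0.2895, 0.0388]
ee_rot: [1.961, -2.445, 0.001]
contact_force: [-0.5, 0.4, -0.1]
grip_width: 0.603
grasp_force: 0.0
t 5.47 yaw 167.46 tilt z [-0.005 -0.005 -1.   ] share total [-0.062 -0.004  0.367] turn share (do last) -0.0008 F [-0.5  0.4 -0.1]
```

```bash
python3 -m jog '[[-0.03,0,0.15,0,0.4],[0,0,0.15,0,0.4],[0,0,0.05,0,0.4],[0,0,0,0,0.4],[0,0,0,0,0.7],[0,0,0,0,1],[0,0,0,0,1],[0,0,0,0,1],[0,0,0,0,1]]'
python3 -c "from h import *;go(.4974,.2952,.002,167.6)"
```

```text
clock: 6.6
tool_pos: [0.4985, 0.2957, 0.0072]
ee_rot: [-1.967, 2.447, -0.0]
contact_force: [-1.0, -0.4, 5.4]
grip_width: 0.329
grasp_force: 61.4
t 6.6 yaw 167.59 tilt z [ 0.001  0.001 -1.   ] share total [0.007 0.01  0.052] turn share (do last) -0.0001 F [-1.  -0.4  5.4]
```

```bash
python3 -m jog '[[0,0,-0.2,0,1],[0,0,-0.3,0,1],[0,0,-0.4,0,1],[0,0,-0.4,0,1],[0,0,0,0,1],[0,0,0,0,1]]'
python3 - <<'E'
from h import *
print(ctrl.get_obs()["grip_width"])
t=car(-.19+(-.04));go(t[0],t[1],.13,100.9);print(t)
P=optics.camera_params("wrist");w,d=optics.camera("wrist");C=cloud("wrist",d,P)
s,_=optics.camera("side")
hsv=cv2.cvtColor(w,cv2.COLOR_RGB2HSV)
m=((hsv[...,0]>95)&(hsv[...,0]<125)&(hsv[...,1]>130))&(d<.3)&(d>0);p=C[m]
z=p[:,2];print(m.sum(),np.percentile(z,[5,25,50,75,95]).round(4))
A=np.c_[p[:,:2]-p[:,:2].mean(0),np.ones(len(p))];print(np.linalg.lstsq(A,z,rcond=None)[0])
save("pics/lift.png",np.hstack([w[100:400,150:550],s[150:450:,150:550][:250].repeat(1,0) if 0 else s[100:400,100:500]]),1)
E
```

```text
clock: 7.35
tool_pos: [0.4971, 0.2945, 0.1351]
ee_rot: [1.965, -2.448, -0.001]
contact_force: [-0.3, -0.1, -0.7]
grip_width: 0.329
grasp_force: 60.7
0.3287011176960666
t 7.35 yaw 167.53 tilt z [-0.002 -0.001 -1.   ] share total [4.275 0.112 0.058] turn share (do last) 0.3701 F [-0.3 -0.1 -0.7]
[ 0.3938495  -0.12049195]
19543 [0.0123 0.0258 0.1344 0.1459 0.1467]
[-0.37850189  1.08918763  0.08525227]
```

View pics/lift.png

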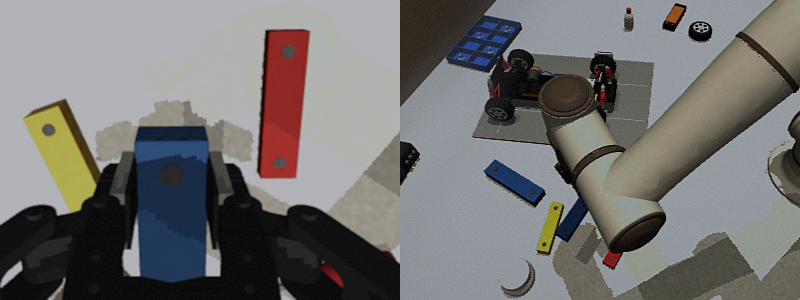

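The block is held level in the wrist crop (170,205), with its top at 0.146 as expected. Now I'll turn it and carry it to a staging point in front of the nose.

```bash
python3 -m jog '[[0,0,0,0.053,1],[0,0,0,0.053,1],[0,0,0,0.053,1],[0,0,0,0.053,1],[0,0,0,0.053,1],[0,0,0,0.053,1],[0,0,0,0.052,1],[0,0,0,0,1]]'
python3 -c "from h import *;t=car(-.175);print(t);go(t[0],t[1],.10,100.9)"
```

```text
clock: 8.45
tool_pos: [0.4975, 0.2947, 0.1348]
ee_rot: [0.303, -3.125, 0.003]
contact_force: [0.1, 0.2, -0.6]
grip_width: 0.334
grasp_force: 60.7
[ 0.44785723 -0.1100917 ]
t 8.45 yaw 101.06 tilt z [-0.002 -0.002 -1.   ] share total [ 1.263 -3.877  0.357] turn share (do last) 0.0009 F [ 0.1  0.2 -0.6]
```

```bash
python3 -m jog '[[0.126,-0.388,0,0,1],[0.126,-0.388,0,0,1],[0.126,-0.388,0,0,1],[0.126,-0.388,0,0,1],[0.126,-0.388,0,0,1],[0.126,-0.388,0,0,1],[0.126,-0.388,0,0,1],[0.126,-0.388,0,0,1],[0.126,-0.388,0,0,1],[0.126,-0.388,0,0,1],[0,0,0.3,0,1],[0,0,0,0,1]]'
python3 - <<'E'
from h import *
t=car(-.175);go(t[0],t[1],.016,100.9)
P=optics.camera_params("wrist");w,d=optics.camera("wrist");C=cloud("wrist",d,P)
save("pics/stage.png",w)
E
```

```text
clock: 9.95
tool_pos: [0.4459, -0.1103, 0.1043]
ee_rot: [0.301, -3.121, -0.001]
contact_force: [0.4, 0.1, -1.1]
grip_width: 0.333
grasp_force: 60.7
t 9.95 yaw 101.0 tilt z [-0.006 -0.    -1.   ] share total [-0.025 -0.003  0.883] turn share (do last) 0.0006 F [ 0.4  0.1 -1.1]
```

View pics/stage.png

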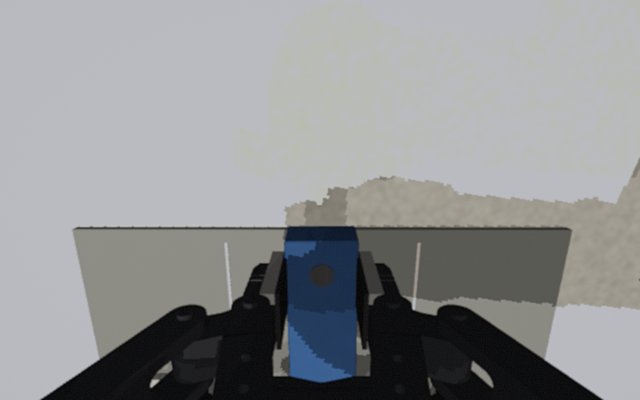

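The block is centred on the board (board edges at columns 75–570, block at 322) and square to it. Next I'll lower to just above the board, then slide in.

```bash
python3 -m jog '[[0,0,0.3,0,1],[0,0,0.3,0,1],[0,0,0.2,0,1],[0,0,0.08,0,1],[0,0,0,0,1],[0,0,0,0,1]]'
python3 -c "from h import *;t=car(-.115);go(t[0],t[1],.016,100.9)"
```

```text
clock: 10.75
tool_pos: [0.4492, -0.1095, 0.0193]
ee_rot: [-0.301, 3.125, -0.0]
contact_force: [0.6, -0.8, -0.8]
grip_width: 0.329
grasp_force: 60.7
t 10.75 yaw 101.02 tilt z [ 0.002  0.    -1.   ] share total [-0.586 -0.005  0.034] turn share (do last) 0.0006 F [ 0.6 -0.8 -0.8]
```

```bash
python3 -m jog '[[0,0,0.02,0,1],[-0.1,0,0,0,1],[-0.1,0,0,0,1],[-0.1,0,0,0,1],[-0.1,0,0,0,1],[-0.1,0,0,0,1],[-0.09,0,0,0,1],[0,0,0,0,1],[0,0,0,0,1]]'
python3 -c "from h import *;t=car(-.115);go(t[0],t[1],.0135,100.9)"
```

```text
clock: 11.88
tool_pos: [0.5056, -0.0985, 0.0161]
ee_rot: [0.3, -3.126, -0.0]
contact_force: [0.6, 0.0, -0.3]
grip_width: 0.332
grasp_force: 60.7
t 11.88 yaw 100.95 tilt z [-0.001  0.    -1.   ] share total [-0.011 -0.005  0.026] turn share (do last) 0.0003 F [ 0.6  0.  -0.3]
```

```bash
python3 -m jog '[[-0.01,0,0.015,0,1],[0,0,0.015,0,1],[0,0,0,0,1],[0,0,0,0,1]]'; python3 -c "from h import *;t=car(-.115);go(t[0],t[1],.0135,100.9)"
```

```text
clock: 12.38
tool_pos: [0.507, -0.0983, 0.0133]
ee_rot: [0.3, -3.127, -0.0]
contact_force: [0.4, 0.0, -1.3]
grip_width: 0.332
grasp_force: 60.7
t 12.38 yaw 100.96 tilt z [-0. -0. -1.] share total [ 0.003 -0.004 -0.002] turn share (do last) 0.0004 F [ 0.4  0.  -1.3]
```

```bash
python3 -m jog '[[0,0,0.01,0,1],[0,0,0.01,0,1],[0,0,0,0,1],[0,0,0,0,1]]'; python3 -c "from h import *;t=car(-.115);go(t[0],t[1],.0135,100.9)"
```

```text
clock: 12.88
tool_pos: [0.5071, -0.0983, 0.0131]
ee_rot: [-0.301, 3.127, -0.001]
contact_force: [-4.2, 1.4, 12.6]
grip_width: 0.331
grasp_force: 62.3
t 12.88 yaw 101.0 tilt z [ 0. -0. -1.] share total [ 0.004 -0.004 -0.004] turn share (do last) 0.0006 F [-4.2  1.4 12.6]
```

Contact felt. I'll relax slightly, open the fingers and back straight up.

```bash
python3 -m jog '[[0,0,-0.015,0,1],[0,0,0,0,0.6],[0,0,0,0,0.4],[0,0,0,0,0.3],[0,0,0,0,0.3],[0,0,0,0,0.3],[0,0,-0.2,0,0.3],[0.3,0,-0.3,0,0.3],[0,0,-0.4,0,0.3],[0,0,-0.4,0,0.3],[0,0,-0.4,0,0.3],[0,0,0,0,0.3]]'
python3 - <<'E'
from h import *
go(*car(.052),.12,100.9)
P=optics.camera_params("wrist");w,d=optics.camera("wrist");C=cloud("wrist",d,P)
hsv=cv2.cvtColor(w,cv2.COLOR_RGB2HSV)
m=((hsv[...,0]>95)&(hsv[...,0]<125)&(hsv[...,1]>130))&(d>0);p=C[m];p=p[p[:,2]>.02]
q=np.c_[(p[:,:2]-CO)@cx,(p[:,:2]-CO)@cy]*1000
print(m.sum(),np.percentile(p[:,2],[5,50,95]).round(4),cv2.minAreaRect(q.astype(np.float32)),np.percentile(q,[1,99],axis=0))
save("pics/placed.png",w)
E
```

```text
clock: 14.38
tool_pos: [0.4797, -0.104, 0.1863]
ee_rot: [-0.3, 3.119, -0.001]
contact_force: [0.4, -0.5, -0.2]
grip_width: 0.703
grasp_force: 0.0
t 14.38 yaw 100.99 tilt z [ 0.008  0.    -1.   ] share total [-1.941 -0.002  0.678] turn share (do last) 0.0005 F [ 0.4 -0.5 -0.2]
5174 [0.0229 0.0243 0.0264] ((-46.13520431518555, 117.97340393066406), (491.39508056640625, 194.43983459472656), 78.27001953125) [[-132.73168419  -12.99537741]
 [  94.1909769   335.06246345]]
```

View pics/placed.png

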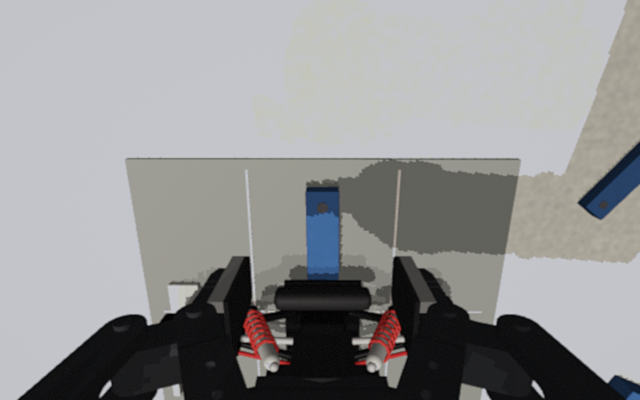

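The block lies straight under the bumper: front end at car x ≈ -133 mm, columns 306–340, in line with the bumper centre at 322. I'll shut the fingers and go over the deck.

```bash
python3 -m jog '[[-0.3,0,0,0,1],[-0.4,0,0,0,1],[-0.4,0,0,0,1],[-0.4,0,0,0,1],[-0.4,0,0,0,1],[-0.04,0,0,0,1],[0,0,0.4,0,1],[0,0,0.3,0,1],[0,0,0.15,0,1],[0,0,0,0,1],[0,0,0,0,1]]'
python3 - <<'E'
from h import *
go(*car(.052),.074,100.9);print(ctrl.get_obs()["tool_pos"],ctrl.get_obs()["grip_width"])
a,d=optics.camera("side");w,_=optics.camera("wrist");save("pics/deck.png",np.hstack([a[100:400,100:500],w[100:400,120:520]]))
E
```

```text
clock: 15.8
tool_pos: [0.6689, -0.0671, 0.0992]
ee_rot: [-0.3, 3.125, -0.001]
contact_force: [0.4, -0.4, 0.6]
grip_width: 0.001
grasp_force: 0.0
t 15.8 yaw 100.98 tilt z [ 0.002 -0.    -1.   ] share total [-0.018 -0.004  0.252] turn share (do last) 0.0005 F [ 0.4 -0.4  0.6]
[ 0.66885425 -0.06713656  0.09917555] 0.0007670866834759136
```

View pics/deck.png

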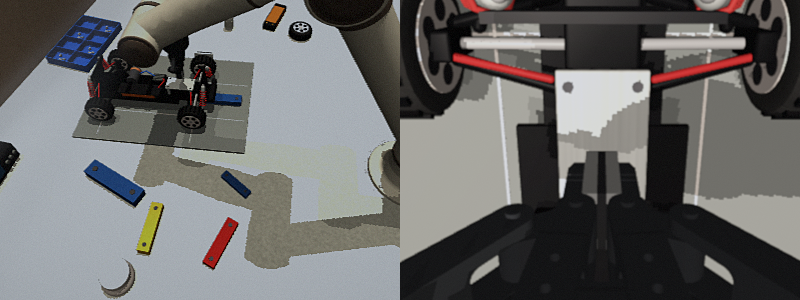

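The fingers are shut over the middle of the deck (wrist crop 601,150) and everything else is undisturbed. I'll press down in small rows.

```bash
python3 -m jog '[[-0.02,0,0.1,0,1],[0,0,0.1,0,1],[0,0,0.04,0,1],[0,0,0,0,1],[0,0,0,0,1],[0,0,0,0,1]]'; python3 -m jog '[[0,0,0.02,0,1],[0,0,0.02,0,1],[0,0,0,0,1],[0,0,0,0,1]]'
```

```text
clock: 16.65
tool_pos: [0.6703, -0.0667, 0.0741]
ee_rot: [-0.3, 3.127, -0.0]
contact_force: [0.4, -0.2, 0.6]
grip_width: -0.0
grasp_force: 0.0
clock: 17.15
tool_pos: [0.6702, -0.0667, 0.0702]
ee_rot: [-0.3, 3.127, -0.0]
contact_force: [-1.1, 0.1, 3.3]
grip_width: -0.001
grasp_force: 1.5
```

```bash
python3 -m jog '[[0,0,0.02,0,1],[0,0,0.02,0,1],[0,0,0,0,1],[0,0,0,0,1]]'; python3 -m jog '[[0,0,0.01,0,1],[0,0,0,0,1],[0,0,0,0,1]]';python3 -m jog '[[0,0,0.01,0,1],[0,0,0,0,1],[0,0,0,0,1]]'
```

```text
clock: 17.65
tool_pos: [0.6699, -0.0668, 0.0668]
ee_rot: [0.301, -3.127, 0.001]
contact_force: [-3.1, 0.4, 8.2]
grip_width: 0.003
grasp_force: 3.7
clock: 18.02
tool_pos: [0.6698, -0.0668, 0.0661]
ee_rot: [0.301, -3.127, 0.001]
contact_force: [-4.7, -0.1, 8.2]
grip_width: -0.002
grasp_force: 4.2
clock: 18.4
tool_pos: [0.6697, -0.0668, 0.0653]
ee_rot: [0.301, -3.127, 0.001]
contact_force: [-4.1, 0.4, 9.0]
grip_width: -0.002
grasp_force: 4.7
```

```bash
for i in 1; do python3 -m jog '[[0,0,0.01,0,1],[0,0,0,0,1],[0,0,0,0,1]]'; done; python3 -m jog '[[0,0,0.01,0,1],[0,0,0,0,1],[0,0,0,0,1]]'
```

```text
clock: 18.77
tool_pos: [0.6697, -0.0669, 0.0645]
ee_rot: [0.301, -3.127, 0.001]
contact_force: [-4.0, 1.4, 10.6]
grip_width: -0.003
grasp_force: 5.2
clock: 19.15
tool_pos: [0.6696, -0.0669, 0.064]
ee_rot: [0.301, -3.127, 0.001]
contact_force: [-6.5, 0.3, 12.7]
grip_width: 0.001
grasp_force: 6.1
```

```bash
python3 -m jog '[[0,0,0.005,0,1],[0,0,0,0,1],[0,0,0,0,1]]'
```

```text
clock: 19.52
tool_pos: [0.6697, -0.0669, 0.0639]
ee_rot: [0.301, -3.127, 0.001]
contact_force: [-6.6, 0.7, 13.4]
grip_width: 0.002
grasp_force: 7.0
```

Stiffness has risen from z≈0.0643 at about 10.5 N, so the chassis is seated. I'll aim for roughly 17–18 N.

```bash
python3 -m jog '[[0,0,0.01,0,1],[0,0,0,0,1],[0,0,0,0,1]]'
```

```text
clock: 19.9
tool_pos: [0.6697, -0.0669, 0.0639]
ee_rot: [0.302, -3.127, 0.002]
contact_force: [-8.5, 1.3, 17.9]
grip_width: 0.001
grasp_force: 8.8
```

```bash
python3 -m jog '[[0,0,0.01,0,1],[0,0,0,0,1],[0,0,0,0,1]]'
```

```text
clock: 20.27
tool_pos: [0.6697, -0.0669, 0.0639]
ee_rot: [-0.302, 3.127, -0.002]
contact_force: [-8.6, 2.3, 21.2]
grip_width: -0.0
grasp_force: 10.6
```

```bash
python3 -m jog '[[0,0,-0.007,0,1],[0,0,0,0,1],[0,0,0,0,1],[0,0,0,0,1],[0,0,0,0,1]]'
python3 - <<'E'
from h import *
f=[]
for _ in range(6):
    a,d=optics.camera("side");f.append(ctrl.get_obs()["contact_force"])
print(np.mean(f,0),np.ptp(f,axis=0),ctrl.get_obs()["tool_pos"])
save("pics/final.png",a[100:300,150:450],2)
E
```

```text
clock: 20.9
tool_pos: [0.6697, -0.0669, 0.0639]
ee_rot: [0.302, -3.127, 0.002]
contact_force: [-8.8, 2.4, 18.1]
grip_width: -0.002
grasp_force: 9.4
[-8.35566351  1.50921499 18.42997288] [1.43010034 0.81035219 1.98246577] [ 0.66967495 -0.0668741   0.06388339]
```

View pics/final.png

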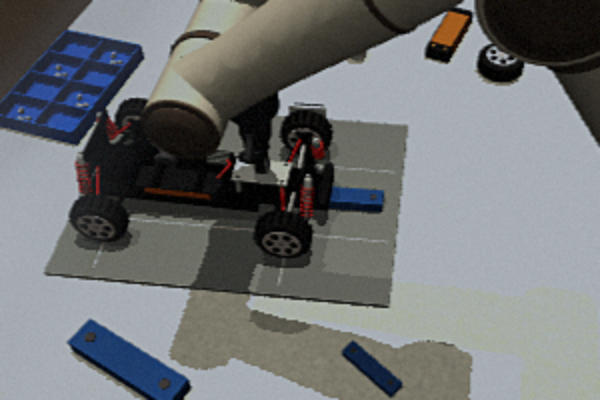

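The deck is pressed with a steady 18.4 N, and the blue block (355,197) is flat and straight under the nose.

```bash
python3 -c "from station import hand_in;print(hand_in())"
```

```text
the job is handed in; nothing more can be done
None
```

I handed the job in with the blue block under the nose and the chassis seated on it: about 18 N on the deck, which I estimate squeezes the block with about 5 N. The hand-in gave no verdict.

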